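# Pack the finished coconut-shell pots into the stepped crate

## Task

Pack the three finished (dark, polished) coconut-shell pots upright into the packing crate, one to a bay, choosing each pot's bay by height so that every lid ends level with the crate's rim, with only the knob standing proud: the tallest in the deepest bay, the shortest in the shallowest. Set each pot down on the floor of its bay rather than dropping it in, and do not tip any over. Leave the two pale unfinished pots and the empty half shell standing where they are.

Things in the scene. Friction and masses are not known exactly. Their poses are not given: they have to be found in the camera images.
- tall_pot: Finished pot: dark brown polished coconut shell; body 66 mm across at its widest (52 mm at the foot), on it a yellow lid 42 mm across and 6 mm thick, with a straight round yellow knob 26 mm across and 26 mm high on top, all one solid piece; total height 115 mm (top of the lid at 89, knob from 89 to 115 mm). 0.12 to 0.37 kg. Loose, standing upright. Origin: centre of its underside; z up its axis; it is round, so its yaw does not matter
- middle_pot: Finished pot: dark brown polished coconut shell; body 66 mm across at its widest (52 mm at the foot), on it a green lid 42 mm across and 6 mm thick, with a straight round green knob 26 mm across and 26 mm high on top, all one solid piece; total height 90 mm (top of the lid at 64, knob from 64 to 90 mm). 0.12 to 0.37 kg. Loose, standing upright. Origin: centre of its underside; z up its axis; it is round, so its yaw does not matter
- short_pot: Finished pot: dark brown polished coconut shell; body 66 mm across at its widest (52 mm at the foot), on it a red lid 42 mm across and 6 mm thick, with a straight round red knob 26 mm across and 26 mm high on top, all one solid piece; total height 65 mm (top of the lid at 39, knob from 39 to 65 mm). 0.12 to 0.37 kg. Loose, standing upright. Origin: centre of its underside; z up its axis; it is round, so its yaw does not matter
- rough_middle_pot: Look-alike, NOT finished: rough pale tan shell with stray fibres; body 66 mm across at its widest (52 mm at the foot), on it a green lid 42 mm across and 6 mm thick, with a straight round green knob 26 mm across and 26 mm high on top, all one solid piece; total height 90 mm (top of the lid at 64, knob from 64 to 90 mm). 0.12 to 0.37 kg. Loose, standing upright. Origin: centre of its underside; z up its axis; it is round, so its yaw does not matter
- rough_short_pot: Look-alike, NOT finished: rough pale tan shell with stray fibres; body 66 mm across at its widest (52 mm at the foot), on it a red lid 42 mm across and 6 mm thick, with a straight round red knob 26 mm across and 26 mm high on top, all one solid piece; total height 65 mm (top of the lid at 39, knob from 39 to 65 mm). 0.12 to 0.37 kg. Loose, standing upright. Origin: centre of its underside; z up its axis; it is round, so its yaw does not matter
- half_shell: Bystander: empty half coconut shell, brown, mouth up, 84 mm across and 40 mm high, loose. Origin: centre of its underside
- crate: Pale wooden packing crate, open on top, fixed to the bench; 294 mm (its x) by 102 mm (its y), rim 99 mm above the bench. Three bays in a row along its x, centres at -96, 0 and +96 mm, each 90 by 90 mm inside, with 6 mm walls between and around them, all walls up to the rim. Origin: centre of its underside, on the bench; z up
- deep_floor: Floor of the deepest bay of the crate: a white 89 mm square block filling the bay's bottom, fixed. Origin: centre of its top face, 10 mm above the bench and 89 mm below the crate's rim; x and y along the bay's sides (parallel to the crate's), z up. Which of the three bays has this floor changes from start to start
- middle_floor: Floor of the middle-depth bay of the crate: a turquoise 89 mm square block filling the bay's bottom, fixed. Origin: centre of its top face, 35 mm above the bench and 64 mm below the crate's rim; x and y along the bay's sides (parallel to the crate's), z up. Which of the three bays has this floor changes from start to start
- shallow_floor: Floor of the shallowest bay of the crate: a purple 89 mm square block filling the bay's bottom, fixed. Origin: centre of its top face, 60 mm above the bench and 39 mm below the crate's rim; x and y along the bay's sides (parallel to the crate's), z up. Which of the three bays has this floor changes from start to start
Things that resemble listed ones, but are neither listed nor needed, are in the scene too. What is shaped like the tall_pot but pink is not meant.

How it is judged:
By the outcome, as a careful person would: the job done as asked, in the order asked, and still so for the second after the job is handed in, with the robot touching nothing.
It also fails if it takes over 93 s, if anything falls off the work surface, if the arm or the gripper's body presses on something with over 40 N, if the wrist force passes 120 N, or if a joint passes its speed limit or range.

## Robot

A 6-joint arm with a two-finger parallel gripper is mounted at the origin on the work surface. World frame = base frame: x ahead of the robot, y to its left, z up, the work surface at z = 0. Lengths are in mm, angles in rad, forces in N, time in s.
With the tool pointing down it reaches from about 275 to 775 mm from the base axis. Payload 14.6 kg.
Tool frame: the origin (TCP) lies between the finger pads; the fingertips stand 17 mm ahead of it and the grasp point (between the pads) lies 2 mm behind it; z points along the fingers, y is the line along which they close (so a half turn about z gives the same grasp; the last joint's range is limited). The gripper opens to 85 mm and grips with 20 to 120 N. Pads are 22 mm wide; open, the fingers measure 114 mm over their backs; the gripper's body (76 mm by 85 mm) begins 54 mm behind the grasp point. The pads swing forward as they close: fully open they stand 13 mm farther back than shut.
Start: joints at [-1.32, 0.263, -0.048, 1.259, 0, 1.415], TCP at [207.24, -482.369, 248.278] pointing down, gripper open.
Joint ranges: [-2.65, 2.65], [-0.89, 1.7], [-1.18, 1.37], [-2.13, 2.11], [-1.35, 1.29], [-3.14, 3.14]. Speed limits (rad/s): [1.89, 1.89, 2.57, 2.79, 3.14, 3.14].

## Interface

Orientations are given as a unit quaternion [w, x, y, z].
In Python, from plant import robot gives the robot as it stands.
- The arm moves only by the tool drive_tool, never from a script. Its arguments are lists of equal length, an entry for each row: "translation": the shift along the tool's x, y, z in units of 30 mm (1.0 is 30 mm), a list of three; "angular": the turn, a rotation vector about the tool's x, y, z in units of 10 degrees (1.0 is 10 degrees), a list of three; "hand": the closure, from 0 (fully open) to 1 (shut). A call has exactly 5 rows; each row shifts and turns the commanded pose from where the row before left it, along the tool's axes as they then stand; what a row does not reach is not made up. A row lasts 1/8 s, in which the tool goes at most 62.5 mm and 10.7 degrees, less where a joint would pass 70% of its speed; a pose out of reach is approached as far as the arm can. A call is refused whole if a number of a shift passes 1 or a number of a turn 1, either way. A call with a gripper value outside its range is refused whole. The fingers move at their own pace and stop on an object; the grip force is fixed at half the most. Time passes only in rows, so rows that do not move let the fingers close, or fill a call up. It gives the time, the measured TCP pose, the force, the opening and the grip force at its end, in the units of the state.
- robot.sense(): the state, without advancing time (a new reading comes with each control period).
- robot.get_image(name): name is "scene" or "top"; returns the picture (384x512x3 uint8, red, green, blue); there is no depth.
- robot.get_calibration(name): a dict with "fx", "fy", "cx", "cy" (pixels), "D" ([k1, k2, p1, p2, k3] as OpenCV has them; the pictures are not rectified), "world_to_cam" (4x4, takes a point from world to camera coordinates). Camera axes: x right, y down, z forward; pixel columns grow to the right and rows downward; lengths in mm; the calibration is good to about 2 mm. A picture is of the moment at which its call begins. get_calibration takes no time and is no camera call.
- robot.sign_off(): hands the job in; it is judged then, once.
The state is a dict: "time": time; "joints": joint angles; "joint_vel": joint speeds; "joint_torque": joint torques, N m; "tool_pos": TCP position; "eef_rot": TCP orientation; "ft_force": force on the tool from outside, world axes, zero at the start; "ft_torque": the same for the moment, N m; "width": finger opening in mm; "grasp_force": force on a finger pad.
Only numpy, scipy, OpenCV 4.12 (cv2) and the standard library are available. Lean on these libraries where they do the work, as an engineer would, in place of code of your own. Each camera call takes 0.05 s, during which the arm holds its last target. There are 200 camera calls.

## Working session

There is one attempt and no reset: what is moved stays moved. The work goes in short steps, Python scripts to look and compute and a tool call to move; the robot and the scene stay as the last step left them, time stands still between calls to the robot, and variables do not carry over. Pictures are saved under pics/ and viewed, at most 14 in all, crops included, and the job is handed in when it is done.

Besides the shell and the picture viewer there is one more tool, called after "Emit:" by a JSON object that holds its "fn" and its "kwargs", one argument or row to a line. drive_tool: Moves the arm, as the interface text tells. Its arguments: {"type":"object","properties":{"translation":{"type":"array","items":{"type":"array","items":{"type":"number"}}},"angular":{"type":"array","items":{"type":"array","items":{"type":"number"}}},"hand":{"type":"array","items":{"type":"number"}}},"required":["translation","angular","hand"]}

```bash
mkdir -p pics
cat > h.py <<'E'
import numpy as np,cv2
from plant import robot
def ray(n,u,v,z):
    c=robot.get_calibration(n);K=np.array([[c['fx'],0,c['cx']],[0,c['fy'],c['cy']],[0,0,1]])
    p=cv2.undistortPoints(np.array([[[u,v]]],float),K,np.array(c['D'],float))[0,0]
    T=np.array(c['world_to_cam']);R=T[:3,:3];o=-R.T@T[:3,3];d=R.T@np.array([p[0],p[1],1])
    return o+d*(z-o[2])/d[2]
def proj(n,P):
    c=robot.get_calibration(n);K=np.array([[c['fx'],0,c['cx']],[0,c['fy'],c['cy']],[0,0,1]])
    T=np.array(c['world_to_cam']);return cv2.projectPoints(np.array([P],float),cv2.Rodrigues(T[:3,:3])[0],T[:3,3],K,np.array(c['D'],float))[0][0,0]
def snap(n,f):
    i=robot.get_image(n);cv2.imwrite('pics/'+f,i[:,:,::-1]);return i
E
python3 - <<'E'
from h import *
for n in('top','scene'):
    snap(n,n+'0.png');T=np.array(robot.get_calibration(n)['world_to_cam']);print(n,-T[:3,:3].T@T[:3,3])
s=robot.sense();print(s['tool_pos'],s['eef_rot'],s['width'],s['time'])
E
```

```text
top [ 391.09326263 -102.19812703  992.38625328]
scene [1040.92656825   28.42046741  759.8081809 ]
[ 207.17838665 -482.13297036  247.85528489] [-5.00050875e-04  9.79485291e-01  2.01515048e-01 -2.99824801e-05] 85.7352529149965 0.1
```

View pics/top0.png

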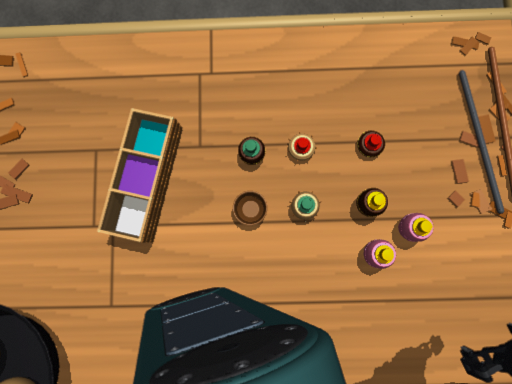

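View pics/scene0.png

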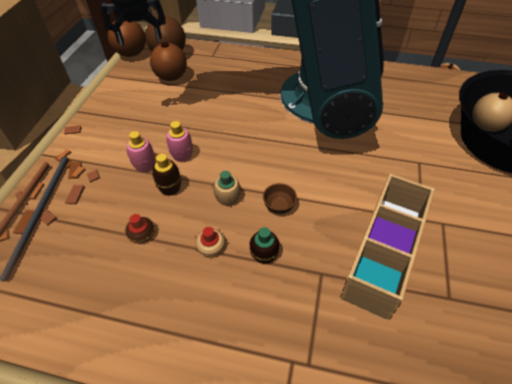

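```bash
cat > m.py <<'E'
from h import *
def blobs(i,n,lo,hi,amin=40):
    h=cv2.cvtColor(i,cv2.COLOR_RGB2HSV);m=cv2.inRange(h,lo,hi)
    k,l,s,c=cv2.connectedComponentsWithStats(m);return [(c[j].round(1),s[j][4],s[j][:4]) for j in range(1,k) if s[j][4]>amin]
E
python3 - <<'E'
from m import *
i=cv2.imread('pics/top0.png')[:,:,::-1].copy()
j=cv2.imread('pics/scene0.png')[:,:,::-1].copy()
for nm,lo,hi in(('red',(0,200,110),(5,255,255)),('grn',(70,90,50),(86,255,190)),('yel',(25,170,90),(32,255,255)),('turq',(88,120,100),(100,255,255)),('purp',(125,120,80),(145,255,255)),('white',(0,0,150),(179,30,255))):
    for n,im in(('top',i),('scene',j)):
        for b in blobs(im,n,lo,hi): print(nm,n,b)
a=cv2.resize(i[120:280,230:450],None,fx=3.6,fy=3.6,interpolation=cv2.INTER_CUBIC)
cv2.imwrite('pics/crop.png',a[:,:,::-1])
# crate rim corners guess
for p in((134,109),(181,119),(143,242),(99,231)): print(p,ray('top',*p,99).round(1))
for p,z in(((251,149),90),((372,142),65),((376,201),115),((302,146),65),((306,204),90),((422,227),115),((383,254),115),((250,208),40)): print(p,ray('top',*p,z).round(1))
E
```

```text
red top (array([373.8, 140.1]), np.int32(162), array([365, 134,  17,  16], dtype=int32))
red top (array([302.6, 144. ]), np.int32(140), array([295, 138,  15,  16], dtype=int32))
red scene (array([135.1, 218.3]), np.int32(47), array([131, 215,   9,   8], dtype=int32))
red scene (array([139. , 228.4]), np.int32(48), array([130, 224,  17,   8], dtype=int32))
red scene (array([208.1, 231.7]), np.int32(62), array([204, 228,  10,   8], dtype=int32))
red scene (array([209.9, 241.2]), np.int32(62), array([202, 236,  16,   9], dtype=int32))
grn top (array([250.8, 147.5]), np.int32(207), array([243, 140,  17,  17], dtype=int32))
grn top (array([306. , 204.3]), np.int32(206), array([298, 197,  17,  16], dtype=int32))
grn scene (array([263.6, 238.1]), np.int32(227), array([255, 229,  19,  19], dtype=int32))
yel top (array([376.8, 198.7]), np.int32(184), array([367, 192,  18,  17], dtype=int32))
yel top (array([422.8, 224.8]), np.int32(163), array([413, 218,  19,  18], dtype=int32))
yel top (array([385.1, 252.4]), np.int32(167), array([376, 245,  17,  18], dtype=int32))
turq top (array([149.4, 14
[... 297 characters left out ...]
array([369, 217,  47,  36], dtype=int32))
white top (array([130. , 220.5]), np.int32(614), array([116, 206,  29,  30], dtype=int32))
white scene (array([92.7, 75.1]), np.int32(92), array([83, 62, 23, 24], dtype=int32))
white scene (array([400.5, 208.3]), np.int32(158), array([384, 201,  34,  16], dtype=int32))
(134, 109) [702.6 205.1  99. ]
(181, 119) [674.8  95.   99. ]
(143, 242) [395.5 179.7  99. ]
(99, 231) [422.2 279.5  99. ]
(251, 149) [601.  -64.7  90. ]
(372, 142) [ 614.7 -348.    65. ]
(376, 201) [ 471.1 -335.1  115. ]
(302, 146) [ 610.2 -183.8   65. ]
(306, 204) [ 471.  -185.3   90. ]
(422, 227) [ 412.3 -430.   115. ]
(383, 254) [ 357.1 -342.9  115. ]
(250, 208) [469.6 -57.   40. ]
```

View pics/crop.png

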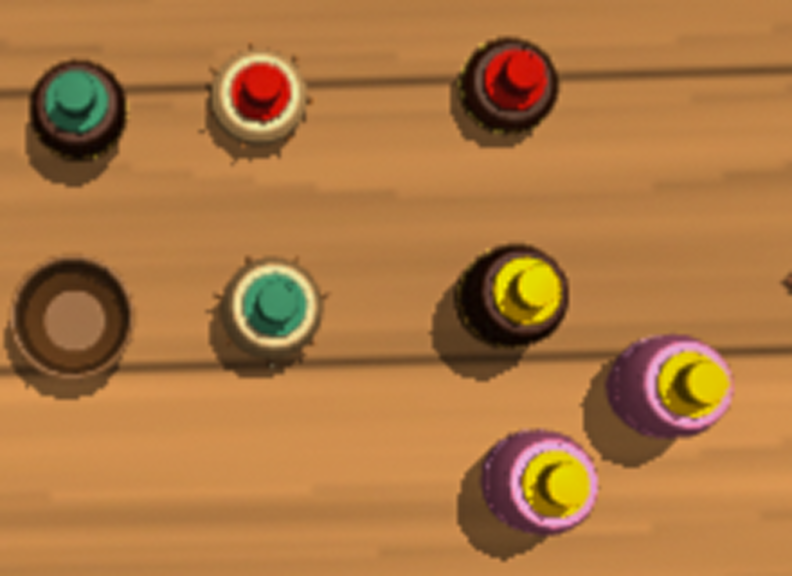

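Run:
```python
from m import *
i=cv2.imread('pics/top0.png')
cv2.imwrite('pics/crate.png',cv2.resize(i[100:250,90:190],None,fx=4,fy=4,interpolation=cv2.INTER_CUBIC))
f=lambda c,z:ray('top',(c[0]+.5)/3.6-.5+230,(c[1]+.5)/3.6-.5+120,z).round(1)
for nm,k,l,h in(('g',(75,91),(77,101),90),('r',(522,74),(516,81),65),('y',(541,283),(527,292),115)): print(nm,f(k,h),f(l,h-26))
```

```text
g [610.6 -63.7  90. ] [610.2 -63.7  64. ]
r [ 618.9 -354.4   65. ] [ 620.6 -357.2   39. ]
y [ 476.9 -344.   115. ] [ 474.1 -342.1   89. ]
```

View pics/crate.png

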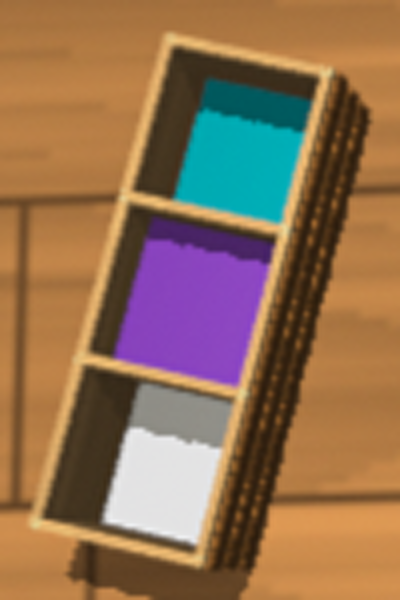

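Run:
```python
from m import *
f=lambda c,z=99:ray('top',(c[0]+.5)/4-.5+90,(c[1]+.5)/4-.5+100,z)
A,B,C,D=[f(c)[:2] for c in((167,34),(334,72),(206,567),(31,525))]
n=np.linalg.norm
print(n(A-B),n(B-C),n(C-D),n(D-A))
ax=(A+B-C-D);ax/=n(ax);c=(A+B+C+D)/4;print(c,ax,np.degrees(np.arctan2(ax[1],ax[0])))
for k,nm in((96,'turq'),(0,'purp'),(-96,'white')):print(nm,(c+k*ax).round(1))
# check scene rim
for s in(1,-1):
  for t in(1,-1): print(proj('scene',[*(c+ax*147*s+np.array([-ax[1],ax[0]])*51*t),99]).round(0))
from scipy.spatial.transform import Rotation as R
q=robot.sense()['eef_rot'];print(R.from_quat(np.r_[q[1:],q[0]]).as_matrix().round(3))
```

```text
101.44957392032032 290.4322227961076 102.54818805509737 291.3415793416459
[550.79377676 197.95086159] [ 0.96957684 -0.24478717] -14.169256244401799
turq [643.9 174.5]
purp [550.8 198. ]
white [457.7 221.5]
[401. 300.]
[348. 277.]
[434. 188.]
[389. 173.]
[[ 0.919  0.395 -0.   ]
 [ 0.395 -0.919  0.001]
 [ 0.    -0.001 -1.   ]]
```

Emit:
{"fn": "drive_tool", "kwargs": {
  "translation": [
    [0,0,0],
    [0,0,0],
    [0,0,0],
    [0,0,0],
    [0,0,0]
  ],
  "angular": [
    [0,0,-1],
    [0,0,-1],
    [0,0,-1],
    [0,0,-1],
    [0,0,-1]
  ],
  "hand": [0,0,0,0,0]
}}

```text
time: 0.72
tool_pos: [207.2, -482.2, 248.0]
eef_rot: [-0.0, 0.801, 0.599, 0.0]
ft_force: [1.3, -0.4, -0.1]
width: 85.4
grasp_force: 0.0
```

```bash
cat >> h.py <<'E'
from scipy.spatial.transform import Rotation as R
def go(*P):
    s=robot.sense();q=s['eef_rot'];M=R.from_quat(np.r_[q[1:],q[0]]).as_matrix()
    print('at',np.round(s['tool_pos'],1),'F',np.round(s['ft_force'],1),'w',round(s['width'],1),'g',np.round(s['grasp_force'],1),'t',round(s['time'],2),'z',M[:,2].round(3))
    p=np.array(s['tool_pos'])
    for t in P: t=np.array(t,float);print(t,'units',(M.T@(t-p)/30).round(2));p=t
E
python3 -c "
from h import *
go([475.5,-343,248],[475.5,-343,109])"
```

```text
at [ 207.2 -482.2  248. ] F [ 1.3 -0.4 -0.1] w 85.4 g 0.0 t 0.72 z [-0.     0.001 -1.   ]
[ 475.5 -343.   248. ] units [6.98 7.27 0.  ]
[ 475.5 -343.   109. ] units [-0.    0.    4.63]
```

Emit:
{"fn": "drive_tool", "kwargs": {
  "translation": [
    [0.7,0.73,0],
    [0.7,0.73,0],
    [0.7,0.73,0],
    [0.7,0.73,0],
    [0.7,0.73,0]
  ],
  "angular": [
    [0,0,0],
    [0,0,0],
    [0,0,0],
    [0,0,0],
    [0,0,0]
  ],
  "hand": [0,0,0,0,0]
}}

```text
time: 1.35
tool_pos: [343.1, -412.7, 248.0]
eef_rot: [-0.0, 0.803, 0.597, 0.0]
ft_force: [-0.5, -1.0, 0.1]
width: 85.7
grasp_force: 0.0
```

Emit:
{"fn": "drive_tool", "kwargs": {
  "translation": [
    [0.7,0.73,0],
    [0.7,0.73,0],
    [0.7,0.73,0],
    [0.7,0.73,0],
    [0.7,0.73,0]
  ],
  "angular": [
    [0,0,0],
    [0,0,0],
    [0,0,0],
    [0,0,0],
    [0,0,0]
  ],
  "hand": [0.1,0.1,0.1,0.1,0.1]
}}

```text
time: 1.98
tool_pos: [478.2, -343.8, 248.0]
eef_rot: [-0.0, 0.803, 0.597, -0.0]
ft_force: [0.8, -0.8, -0.6]
width: 76.7
grasp_force: 0.0
```

Emit:
{"fn": "drive_tool", "kwargs": {
  "translation": [
    [0,0,0.6],
    [0,0,0.6],
    [0,0,0.6],
    [0,0,0.6],
    [0,0,0]
  ],
  "angular": [
    [0,0,0],
    [0,0,0],
    [0,0,0],
    [0,0,0],
    [0,0,0]
  ],
  "hand": [0.2,0.2,0.2,0.2,0.2]
}}

```text
time: 2.6
tool_pos: [476.9, -343.9, 175.1]
eef_rot: [-0.001, 0.803, 0.597, -0.0]
ft_force: [0.3, 0.4, 0.8]
width: 68.2
grasp_force: 0.0
```

```bash
python3 -c "
from h import *
go([475.5,-343,109])
a=snap('scene','s1.png');b=snap('top','t1.png')
cv2.imwrite('pics/c1.png',np.hstack([cv2.resize(a[80:230,80:230],(400,400)),cv2.resize(b[120:270,300:450],(400,400))])[:,:,::-1])"
```

```text
at [ 476.9 -343.9  175.1] F [0.3 0.4 0.8] w 68.2 g 0.0 t 2.6 z [-0.002  0.002 -1.   ]
[ 475.5 -343.   109. ] units [ 0.01 -0.05  2.2 ]
```

View pics/c1.png

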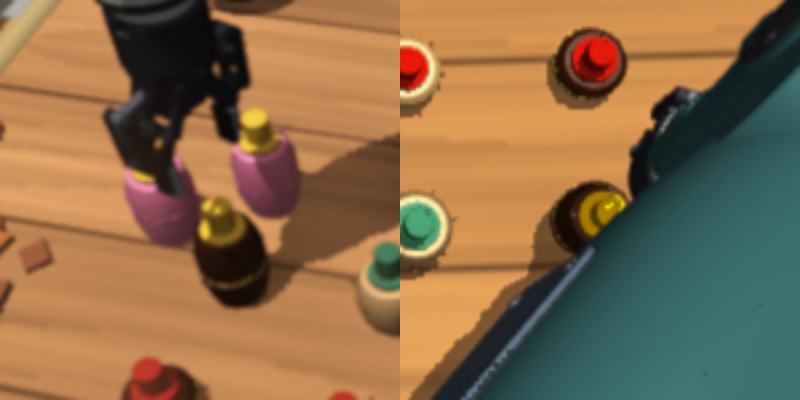

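```bash
python3 -c "
from h import *
print(proj('scene',[476,-343,115]),proj('scene',[476,-343,89]), ray('scene',161.5,157.5,115), ray('scene',80+175*.375,80+188*.375,158),ray('scene',80+232*.375,80+138*.375,158))"
```

```text
[160.93560704 157.30893432] [163.14495282 164.87285988] [ 476.30509358 -341.44966393  115.        ] [ 501.03283421 -360.13454739  158.        ] [ 432.1536274 -336.2164207  158.       ]
```

The picture shows the open fingers standing over the dark yellow-lidded pot (scene px ≈161,157, matching its projected position). So I descend.

Emit:
{"fn": "drive_tool", "kwargs": {
  "translation": [
    [0,0,0.6],
    [0,0,0.6],
    [0,0,0.6],
    [0,0,0.4],
    [0,0,0]
  ],
  "angular": [
    [0,0,0],
    [0,0,0],
    [0,0,0],
    [0,0,0],
    [0,0,0]
  ],
  "hand": [0.2,0.2,0.2,0.2,0.2]
}}

```text
time: 3.32
tool_pos: [477.4, -344.3, 110.2]
eef_rot: [-0.0, 0.803, 0.597, -0.0]
ft_force: [0.5, 0.5, 0.0]
width: 68.5
grasp_force: 0.0
```

Emit:
{"fn": "drive_tool", "kwargs": {
  "translation": [
    [0,0,0],
    [0,0,0],
    [0,0,0],
    [0,0,0],
    [0,0,0]
  ],
  "angular": [
    [0,0,0],
    [0,0,0],
    [0,0,0],
    [0,0,0],
    [0,0,0]
  ],
  "hand": [0.4,0.6,0.8,1,1]
}}

```text
time: 3.95
tool_pos: [477.4, -344.5, 111.0]
eef_rot: [0.0, 0.803, 0.597, -0.0]
ft_force: [-2.8, 1.0, 6.5]
width: 23.9
grasp_force: 58.4
```

Emit:
{"fn": "drive_tool", "kwargs": {
  "translation": [
    [0,0,0],
    [0,0,0],
    [0,0,-0.1],
    [0,0,-0.2],
    [0,0,-0.2]
  ],
  "angular": [
    [0,0,0],
    [0,0,0],
    [0,0,0],
    [0,0,0],
    [0,0,0]
  ],
  "hand": [1,1,1,1,1]
}}

```text
time: 4.58
tool_pos: [477.5, -344.4, 125.7]
eef_rot: [0.0, 0.803, 0.597, 0.0]
ft_force: [-0.0, -0.1, -2.6]
width: 24.2
grasp_force: 58.9
```

```bash
python3 -c "
from h import *
s=robot.sense()['tool_pos']
go([s[0],s[1],268],[457.7,221.5,268],[457.7,221.5,119])"
```

```text
at [ 477.5 -344.4  125.7] F [-0.  -0.1 -2.6] w 24.2 g 58.9 t 4.58 z [ 0.  0. -1.]
[ 477.49531583 -344.42690199  268.        ] units [ 0.    0.   -4.74]
[457.7 221.5 268. ] units [17.87 -6.07 -0.  ]
[457.7 221.5 119. ] units [-0.   -0.    4.97]
```

Emit:
{"fn": "drive_tool", "kwargs": {
  "translation": [
    [0,0,-0.8],
    [0,0,-1],
    [0,0,-1],
    [0,0,-1],
    [0,0,-0.9]
  ],
  "angular": [
    [0,0,0],
    [0,0,0],
    [0,0,0],
    [0,0,0],
    [0,0,0]
  ],
  "hand": [1,1,1,1,1]
}}

```text
time: 5.2
tool_pos: [477.5, -344.3, 267.8]
eef_rot: [0.0, 0.803, 0.597, 0.0]
ft_force: [0.3, -0.2, -2.6]
width: 23.7
grasp_force: 59.1
```

Emit:
{"fn": "drive_tool", "kwargs": {
  "translation": [
    [0.5,-0.17,0],
    [0.9,-0.3,0],
    [0.9,-0.3,0],
    [0.9,-0.3,0],
    [0.9,-0.3,0]
  ],
  "angular": [
    [0,0,0],
    [0,0,0],
    [0,0,0],
    [0,0,0],
    [0,0,0]
  ],
  "hand": [1,1,1,1,1]
}}

```text
time: 5.82
tool_pos: [472.9, -212.8, 265.3]
eef_rot: [-0.001, 0.802, 0.597, -0.0]
ft_force: [1.6, 0.2, -2.0]
width: 24.0
grasp_force: 59.3
```

Emit:
{"fn": "drive_tool", "kwargs": {
  "translation": [
    [0.9,-0.3,0],
    [0.9,-0.3,0],
    [0.9,-0.3,0],
    [0.9,-0.3,0],
    [0.9,-0.3,0]
  ],
  "angular": [
    [0,0,0],
    [0,0,0],
    [0,0,0],
    [0,0,0],
    [0,0,0]
  ],
  "hand": [1,1,1,1,1]
}}

```text
time: 6.45
tool_pos: [468.4, -70.8, 265.3]
eef_rot: [-0.001, 0.802, 0.597, -0.0]
ft_force: [-1.0, 0.3, -1.7]
width: 23.9
grasp_force: 59.3
```

Emit:
{"fn": "drive_tool", "kwargs": {
  "translation": [
    [0.9,-0.3,0],
    [0.9,-0.3,0],
    [0.9,-0.3,0],
    [0.9,-0.3,0],
    [0.9,-0.3,0]
  ],
  "angular": [
    [0,0,0],
    [0,0,0],
    [0,0,0],
    [0,0,0],
    [0,0,0]
  ],
  "hand": [1,1,1,1,1]
}}

```text
time: 7.08
tool_pos: [464.0, 71.2, 265.3]
eef_rot: [-0.0, 0.802, 0.597, -0.0]
ft_force: [0.0, 0.2, -2.9]
width: 24.0
grasp_force: 59.3
```

Emit:
{"fn": "drive_tool", "kwargs": {
  "translation": [
    [0.9,-0.3,0],
    [0.8,-0.3,0],
    [0.6,-0.2,0],
    [0,0,0],
    [0,0,0]
  ],
  "angular": [
    [0,0,0],
    [0,0,0],
    [0,0,0],
    [0,0,0],
    [0,0,0]
  ],
  "hand": [1,1,1,1,1]
}}

```text
time: 7.7
tool_pos: [461.5, 142.5, 265.8]
eef_rot: [-0.0, 0.802, 0.597, -0.0]
ft_force: [-0.8, 0.3, -2.7]
width: 23.8
grasp_force: 59.3
```

```bash
python3 -c "
from h import *
go([457.7,221.5,268],[457.7,221.5,135],[457.7,221.5,120.5])
a=snap('scene','s2.png');b=snap('top','t2.png')
cv2.imwrite('pics/c2.png',np.hstack([cv2.resize(a[130:330,312:512],(400,400)),cv2.resize(b[100:300,60:260],(400,400))])[:,:,::-1])"
```

```text
at [461.5 142.5 265.8] F [-0.8  0.3 -2.7] w 23.8 g 59.3 t 7.7 z [-0.001 -0.    -1.   ]
[457.7 221.5 268. ] units [ 2.49 -0.88 -0.07]
[457.7 221.5 135. ] units [0.   0.   4.43]
[457.7 221.5 120.5] units [0.   0.   0.48]
```

View pics/c2.png

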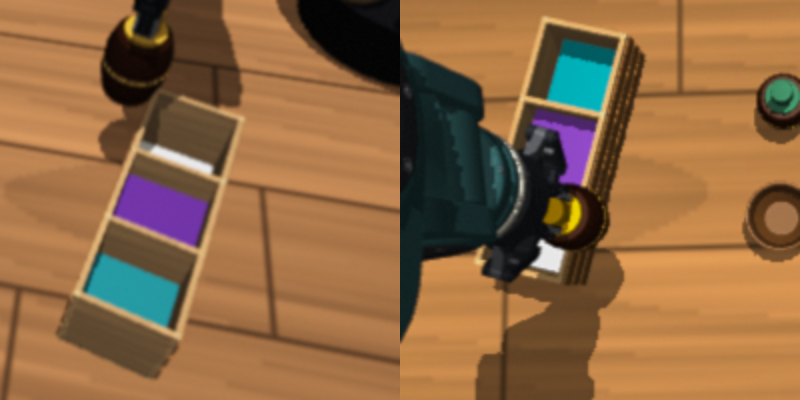

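The pot hangs upright from the gripper short of the crate (crop px 135,60); I'll move on above the white bay.

Emit:
{"fn": "drive_tool", "kwargs": {
  "translation": [
    [0.7,-0.24,0],
    [0.7,-0.24,0],
    [0.7,-0.24,0],
    [0.4,-0.15,0],
    [0,0,0]
  ],
  "angular": [
    [0,0,0],
    [0,0,0],
    [0,0,0],
    [0,0,0],
    [0,0,0]
  ],
  "hand": [1,1,1,1,1]
}}

```text
time: 8.43
tool_pos: [458.7, 222.1, 266.2]
eef_rot: [0.0, 0.802, 0.597, -0.0]
ft_force: [-0.7, -0.5, -2.8]
width: 24.0
grasp_force: 59.3
```

Emit:
{"fn": "drive_tool", "kwargs": {
  "translation": [
    [0,0,0.4],
    [0,0,0.6],
    [0,0,0.5],
    [0,0,0.2],
    [0,0,0]
  ],
  "angular": [
    [0,0,0],
    [0,0,0],
    [0,0,0],
    [0,0,0],
    [0,0,0]
  ],
  "hand": [1,1,1,1,1]
}}

```text
time: 9.05
tool_pos: [458.6, 221.6, 215.0]
eef_rot: [-0.0, 0.803, 0.596, -0.0]
ft_force: [-0.1, -0.9, -2.8]
width: 24.2
grasp_force: 59.3
```

```bash
python3 -c "
from h import *
go([457.7,221.5,135],[457.7,221.5,120.5])
a=snap('scene','s3.png')
cv2.imwrite('pics/c3.png',cv2.resize(a[120:270,340:490],(600,600),interpolation=2)[:,:,::-1])"
```

```text
at [458.6 221.6 215. ] F [-0.1 -0.9 -2.8] w 24.2 g 59.3 t 9.05 z [-0.001 -0.    -1.   ]
[457.7 221.5 135. ] units [-0.01 -0.03  2.67]
[457.7 221.5 120.5] units [0.   0.   0.48]
```

View pics/c3.png

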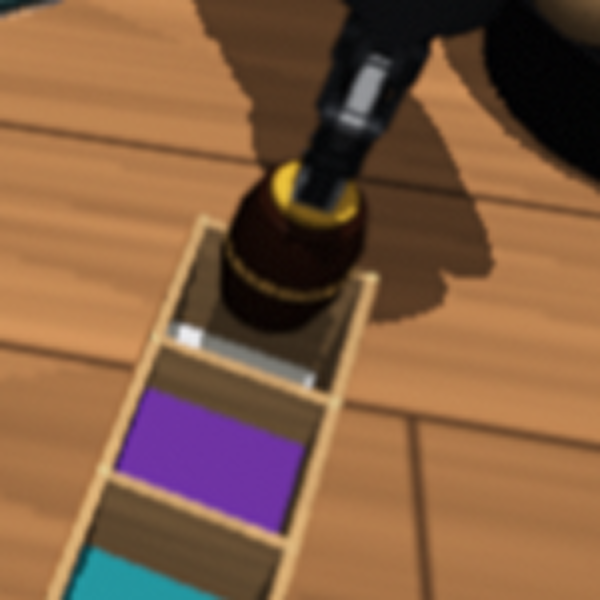

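The pot's foot (crop px ≈270,310) is centred in the white bay's mouth (≈268,309), so I lower it.

Emit:
{"fn": "drive_tool", "kwargs": {
  "translation": [
    [0,0,0.5],
    [0,0,0.7],
    [0,0,0.7],
    [0,0,0.5],
    [0,0,0.3]
  ],
  "angular": [
    [0,0,0],
    [0,0,0],
    [0,0,0],
    [0,0,0],
    [0,0,0]
  ],
  "hand": [1,1,1,1,1]
}}

```text
time: 9.72
tool_pos: [458.9, 222.0, 134.1]
eef_rot: [0.0, 0.803, 0.597, 0.0]
ft_force: [0.2, 0.3, -1.7]
width: 23.7
grasp_force: 59.3
```

Emit:
{"fn": "drive_tool", "kwargs": {
  "translation": [
    [0,0,0.1],
    [0,0,0.1],
    [0,0,0.1],
    [0,0,0],
    [0,0,0]
  ],
  "angular": [
    [0,0,0],
    [0,0,0],
    [0,0,0],
    [0,0,0],
    [0,0,0]
  ],
  "hand": [1,1,1,1,1]
}}

```text
time: 10.35
tool_pos: [458.8, 222.1, 125.5]
eef_rot: [0.0, 0.803, 0.597, 0.0]
ft_force: [-0.2, 0.6, -3.2]
width: 24.2
grasp_force: 59.3
```

Emit:
{"fn": "drive_tool", "kwargs": {
  "translation": [
    [0,0,0.05],
    [0,0,0.05],
    [0,0,0.03],
    [0,0,0],
    [0,0,0]
  ],
  "angular": [
    [0,0,0],
    [0,0,0],
    [0,0,0],
    [0,0,0],
    [0,0,0]
  ],
  "hand": [1,1,1,1,1]
}}

```text
time: 10.98
tool_pos: [458.7, 222.0, 121.4]
eef_rot: [0.0, 0.803, 0.597, 0.0]
ft_force: [0.5, 0.6, -2.4]
width: 24.0
grasp_force: 59.3
```

Emit:
{"fn": "drive_tool", "kwargs": {
  "translation": [
    [0,0,0.03],
    [0,0,0],
    [0,0,0.03],
    [0,0,0],
    [0,0,0]
  ],
  "angular": [
    [0,0,0],
    [0,0,0],
    [0,0,0],
    [0,0,0],
    [0,0,0]
  ],
  "hand": [1,1,1,1,1]
}}

```text
time: 11.6
tool_pos: [459.1, 222.4, 120.8]
eef_rot: [0.0, 0.802, 0.597, 0.001]
ft_force: [-3.9, 0.8, 18.5]
width: 23.9
grasp_force: 61.6
```

Emit:
{"fn": "drive_tool", "kwargs": {
  "translation": [
    [0,0,-0.03],
    [0,0,0],
    [0,0,0],
    [0,0,0],
    [0,0,0]
  ],
  "angular": [
    [0,0,0],
    [0,0,0],
    [0,0,0],
    [0,0,0],
    [0,0,0]
  ],
  "hand": [0.9,0.7,0.6,0.4,0.4]
}}

```text
time: 12.22
tool_pos: [458.7, 222.0, 120.4]
eef_rot: [0.0, 0.803, 0.597, -0.0]
ft_force: [-0.2, -0.6, -1.1]
width: 51.0
grasp_force: 0.0
```

Emit:
{"fn": "drive_tool", "kwargs": {
  "translation": [
    [0,0,0],
    [0,0,-0.3],
    [0,0,-0.6],
    [0,0,-0.7],
    [0,0,-0.7]
  ],
  "angular": [
    [0,0,0],
    [0,0,0],
    [0,0,0],
    [0,0,0],
    [0,0,0]
  ],
  "hand": [0.4,0.4,0.4,0.4,0.4]
}}

```text
time: 12.85
tool_pos: [458.7, 222.0, 190.8]
eef_rot: [0.0, 0.803, 0.597, 0.0]
ft_force: [-0.1, 0.3, 1.0]
width: 51.4
grasp_force: 0.0
```

```bash
python3 -c "
from h import *
s=robot.sense()['tool_pos']
go([610.4,-63.7,s[2]],[610.4,-63.7,85.5])"
```

```text
at [458.7 222.  190.8] F [-0.1  0.3  1. ] w 51.4 g 0.0 t 12.85 z [ 0.  0. -1.]
[610.4        -63.7        190.76479015] units [-7.66  7.59  0.  ]
[610.4 -63.7  85.5] units [-0.   -0.    3.51]
```

Emit:
{"fn": "drive_tool", "kwargs": {
  "translation": [
    [-0.77,0.76,0],
    [-0.77,0.76,0],
    [-0.77,0.76,0],
    [-0.77,0.76,0],
    [-0.77,0.76,0]
  ],
  "angular": [
    [0,0,0],
    [0,0,0],
    [0,0,0],
    [0,0,0],
    [0,0,0]
  ],
  "hand": [0.2,0.2,0.2,0.2,0.2]
}}

```text
time: 13.48
tool_pos: [535.1, 77.6, 190.2]
eef_rot: [0.0, 0.803, 0.597, 0.0]
ft_force: [0.4, 0.6, -0.2]
width: 68.2
grasp_force: 0.0
```

Emit:
{"fn": "drive_tool", "kwargs": {
  "translation": [
    [-0.77,0.76,0],
    [-0.77,0.76,0],
    [-0.77,0.76,0],
    [-0.77,0.76,0],
    [-0.73,0.75,0]
  ],
  "angular": [
    [0,0,0],
    [0,0,0],
    [0,0,0],
    [0,0,0],
    [0,0,0]
  ],
  "hand": [0.2,0.2,0.2,0.2,0.2]
}}

```text
time: 14.1
tool_pos: [611.0, -64.7, 190.1]
eef_rot: [0.0, 0.803, 0.597, 0.0]
ft_force: [0.9, 0.1, -0.3]
width: 68.4
grasp_force: 0.0
```

Emit:
{"fn": "drive_tool", "kwargs": {
  "translation": [
    [0,0,0.5],
    [0,0,0.5],
    [0,0,0.4],
    [0,0,0],
    [0,0,0]
  ],
  "angular": [
    [0,0,0],
    [0,0,0],
    [0,0,0],
    [0,0,0],
    [0,0,0]
  ],
  "hand": [0.2,0.2,0.2,0.2,0.2]
}}

```text
time: 14.72
tool_pos: [610.6, -63.3, 147.9]
eef_rot: [0.0, 0.802, 0.597, 0.0]
ft_force: [-0.4, 0.5, -0.7]
width: 68.2
grasp_force: 0.0
```

```bash
python3 -c "
from h import *
go([610.4,-63.7,85.5])
a=snap('scene','s4.png');b=snap('top','t4.png')
cv2.imwrite('pics/c4.png',np.hstack([cv2.resize(a[160:310,190:340],(400,400)),cv2.resize(a[130:330,312:512],(400,400))])[:,:,::-1])
print(proj('scene',[610.4,-63.7,90]))"
```

```text
at [610.6 -63.3 147.9] F [-0.4  0.5 -0.7] w 68.2 g 0.0 t 14.72 z [ 0. -0. -1.]
[610.4 -63.7  85.5] units [-0.02 -0.    2.08]
[264.33794123 231.54642275]
```

View pics/c4.png

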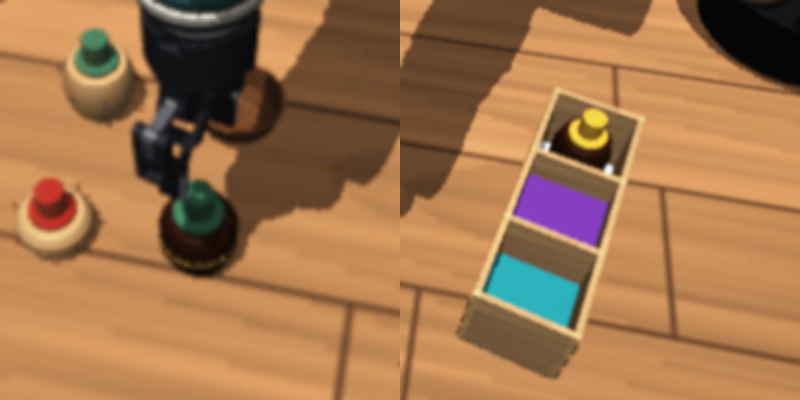

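The tall pot stands upright, centred in the white bay. The gripper is above the dark green pot, whose knob (scene px ≈264.6,231) matches the projection.

Emit:
{"fn": "drive_tool", "kwargs": {
  "translation": [
    [0,0,0.5],
    [0,0,0.6],
    [0,0,0.6],
    [0,0,0.35],
    [0,0,0]
  ],
  "angular": [
    [0,0,0],
    [0,0,0],
    [0,0,0],
    [0,0,0],
    [0,0,0]
  ],
  "hand": [0.2,0.2,0.2,0.2,0.2]
}}

```text
time: 15.45
tool_pos: [610.1, -63.6, 85.2]
eef_rot: [-0.001, 0.803, 0.597, -0.0]
ft_force: [0.0, 1.0, 0.3]
width: 68.2
grasp_force: 0.0
```

Emit:
{"fn": "drive_tool", "kwargs": {
  "translation": [
    [0,0,0],
    [0,0,0],
    [0,0,0],
    [0,0,0],
    [0,0,0]
  ],
  "angular": [
    [0,0,0],
    [0,0,0],
    [0,0,0],
    [0,0,0],
    [0,0,0]
  ],
  "hand": [0.4,0.6,0.8,1,1]
}}

```text
time: 16.08
tool_pos: [610.8, -63.6, 86.7]
eef_rot: [0.0, 0.803, 0.597, 0.0]
ft_force: [-0.8, 0.2, 5.1]
width: 23.6
grasp_force: 58.6
```

Emit:
{"fn": "drive_tool", "kwargs": {
  "translation": [
    [0,0,0],
    [0,0,0],
    [0,0,-0.1],
    [0,0,-0.2],
    [0,0,-0.2]
  ],
  "angular": [
    [0,0,0],
    [0,0,0],
    [0,0,0],
    [0,0,0],
    [0,0,0]
  ],
  "hand": [1,1,1,1,1]
}}

```text
time: 16.7
tool_pos: [610.6, -63.6, 101.5]
eef_rot: [0.0, 0.803, 0.597, 0.0]
ft_force: [0.1, -0.9, -1.8]
width: 23.8
grasp_force: 58.9
```

Emit:
{"fn": "drive_tool", "kwargs": {
  "translation": [
    [0,0,-0.8],
    [0,0,-1],
    [0,0,-1],
    [0,0,-1],
    [0,0,-0.7]
  ],
  "angular": [
    [0,0,0],
    [0,0,0],
    [0,0,0],
    [0,0,0],
    [0,0,0]
  ],
  "hand": [1,1,1,1,1]
}}

```text
time: 17.32
tool_pos: [610.7, -63.7, 237.8]
eef_rot: [0.001, 0.803, 0.597, 0.0]
ft_force: [-0.4, -0.5, -2.1]
width: 23.9
grasp_force: 59.0
```

```bash
python3 -c "
from h import *
s=robot.sense()['tool_pos']
go([643.9,174.5,s[2]],[643.9,174.5,121])"
```

```text
at [610.7 -63.7 237.8] F [-0.4 -0.5 -2.1] w 23.9 g 59.0 t 17.32 z [ 0.001 -0.    -1.   ]
[643.9        174.5        237.78763645] units [ 7.92 -1.23 -0.  ]
[643.9 174.5 121. ] units [-0.   -0.01  3.89]
```

Emit:
{"fn": "drive_tool", "kwargs": {
  "translation": [
    [0.6,-0.1,0],
    [0.85,-0.13,0],
    [0.85,-0.13,0],
    [0.85,-0.13,0],
    [0.85,-0.13,0]
  ],
  "angular": [
    [0,0,0],
    [0,0,0],
    [0,0,0],
    [0,0,0],
    [0,0,0]
  ],
  "hand": [1,1,1,1,1]
}}

```text
time: 17.95
tool_pos: [626.9, 58.5, 235.0]
eef_rot: [-0.0, 0.802, 0.597, -0.0]
ft_force: [-0.5, -1.6, -0.9]
width: 24.1
grasp_force: 59.1
```

Emit:
{"fn": "drive_tool", "kwargs": {
  "translation": [
    [0.85,-0.13,0],
    [0.85,-0.13,0],
    [0.85,-0.13,0],
    [0.85,-0.13,0],
    [0.5,-0.1,0]
  ],
  "angular": [
    [0,0,0],
    [0,0,0],
    [0,0,0],
    [0,0,0],
    [0,0,0]
  ],
  "hand": [1,1,1,1,1]
}}

```text
time: 18.58
tool_pos: [642.7, 176.0, 235.0]
eef_rot: [-0.0, 0.802, 0.597, -0.001]
ft_force: [-0.5, -0.6, -2.3]
width: 23.8
grasp_force: 59.1
```

Emit:
{"fn": "drive_tool", "kwargs": {
  "translation": [
    [0,0,0.3],
    [0,0,0.5],
    [0,0,0.5],
    [0,0,0.3],
    [0,0,0]
  ],
  "angular": [
    [0,0,0],
    [0,0,0],
    [0,0,0],
    [0,0,0],
    [0,0,0]
  ],
  "hand": [1,1,1,1,1]
}}

```text
time: 19.2
tool_pos: [642.8, 173.5, 187.3]
eef_rot: [-0.0, 0.803, 0.596, -0.001]
ft_force: [0.2, 0.3, -1.7]
width: 24.0
grasp_force: 59.1
```

```bash
python3 -c "
from h import *
go([643.9,174.5,121])
a=snap('scene','s5.png')
cv2.imwrite('pics/c5.png',cv2.resize(a[190:340,310:460],(600,600),interpolation=2)[:,:,::-1])"
```

```text
at [642.8 173.5 187.3] F [ 0.2  0.3 -1.7] w 24.0 g 59.1 t 19.2 z [-0.001 -0.    -1.   ]
[643.9 174.5 121. ] units [0.04 0.03 2.21]
```

View pics/c5.png

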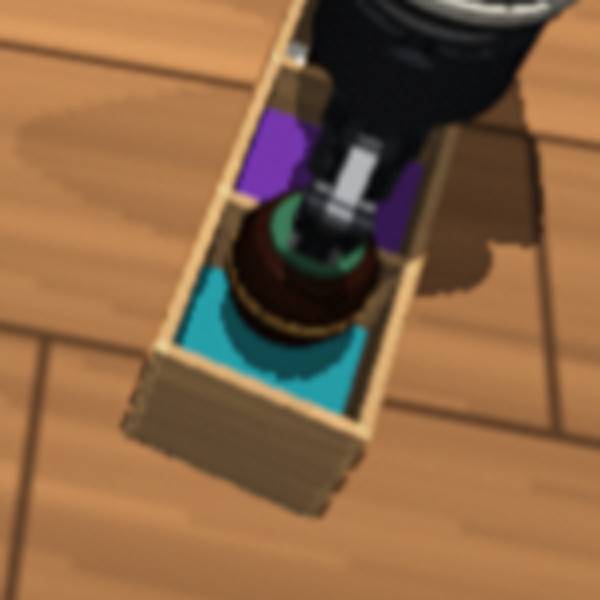

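The green pot sits centred over the turquoise bay (foot px ≈298,315 against the bay's centre ≈293,308), so I lower it.

Emit:
{"fn": "drive_tool", "kwargs": {
  "translation": [
    [0,0,0.4],
    [0,0,0.6],
    [0,0,0.5],
    [0,0,0.3],
    [0,0,0.1]
  ],
  "angular": [
    [0,0,0],
    [0,0,0],
    [0,0,0],
    [0,0,0],
    [0,0,0]
  ],
  "hand": [1,1,1,1,1]
}}

```text
time: 19.88
tool_pos: [643.1, 174.0, 130.5]
eef_rot: [-0.0, 0.803, 0.597, -0.0]
ft_force: [0.4, 0.5, -1.3]
width: 23.4
grasp_force: 59.1
```

Emit:
{"fn": "drive_tool", "kwargs": {
  "translation": [
    [0,0,0.1],
    [0,0,0.08],
    [0,0,0.04],
    [0,0,0],
    [0,0,0]
  ],
  "angular": [
    [0,0,0],
    [0,0,0],
    [0,0,0],
    [0,0,0],
    [0,0,0]
  ],
  "hand": [1,1,1,1,1]
}}

```text
time: 20.5
tool_pos: [643.3, 174.1, 124.5]
eef_rot: [0.0, 0.803, 0.597, 0.0]
ft_force: [-0.5, 0.6, -1.5]
width: 24.0
grasp_force: 59.1
```

Emit:
{"fn": "drive_tool", "kwargs": {
  "translation": [
    [0,0,0.05],
    [0,0,0.04],
    [0,0,0],
    [0,0,0],
    [0,0,0]
  ],
  "angular": [
    [0,0,0],
    [0,0,0],
    [0,0,0],
    [0,0,0],
    [0,0,0]
  ],
  "hand": [1,1,1,1,1]
}}

```text
time: 21.12
tool_pos: [643.2, 174.0, 121.7]
eef_rot: [0.0, 0.803, 0.597, 0.0]
ft_force: [-0.8, 0.6, 1.2]
width: 23.7
grasp_force: 59.3
```

Emit:
{"fn": "drive_tool", "kwargs": {
  "translation": [
    [0,0,0.03],
    [0,0,0],
    [0,0,0],
    [0,0,0],
    [0,0,0]
  ],
  "angular": [
    [0,0,0],
    [0,0,0],
    [0,0,0],
    [0,0,0],
    [0,0,0]
  ],
  "hand": [1,1,1,1,1]
}}

```text
time: 21.75
tool_pos: [643.3, 174.1, 121.7]
eef_rot: [0.0, 0.803, 0.597, 0.0]
ft_force: [-2.9, -1.1, 10.0]
width: 23.9
grasp_force: 60.3
```

Contact with the floor. Release and go to the red pot.

Emit:
{"fn": "drive_tool", "kwargs": {
  "translation": [
    [0,0,-0.02],
    [0,0,0],
    [0,0,0],
    [0,0,0],
    [0,0,0]
  ],
  "angular": [
    [0,0,0],
    [0,0,0],
    [0,0,0],
    [0,0,0],
    [0,0,0]
  ],
  "hand": [0.9,0.7,0.6,0.4,0.4]
}}

```text
time: 22.38
tool_pos: [643.2, 174.0, 121.3]
eef_rot: [-0.0, 0.803, 0.597, -0.0]
ft_force: [-0.8, -0.6, -0.9]
width: 51.1
grasp_force: 0.0
```

Emit:
{"fn": "drive_tool", "kwargs": {
  "translation": [
    [0,0,0],
    [0,0,-0.3],
    [0,0,-0.6],
    [0,0,-0.7],
    [0,0,-0.7]
  ],
  "angular": [
    [0,0,0],
    [0,0,0],
    [0,0,0],
    [0,0,0],
    [0,0,0]
  ],
  "hand": [0.4,0.4,0.4,0.4,0.4]
}}

```text
time: 23.0
tool_pos: [643.2, 174.0, 191.8]
eef_rot: [0.0, 0.803, 0.597, 0.0]
ft_force: [0.8, -0.8, 0.0]
width: 50.8
grasp_force: 0.0
```

```bash
python3 -c "
from h import *
s=robot.sense()['tool_pos']
go([619.5,-355.5,s[2]],[619.5,-355.5,60.5])"
```

```text
at [643.2 174.  191.8] F [ 0.8 -0.8  0. ] w 50.8 g 0.0 t 23.0 z [ 0.001  0.    -1.   ]
[ 619.5        -355.5         191.76196228] units [-17.13   4.33  -0.  ]
[ 619.5 -355.5   60.5] units [-0.   -0.    4.38]
```

Emit:
{"fn": "drive_tool", "kwargs": {
  "translation": [
    [-0.8,0.2,0],
    [-0.9,0.23,0],
    [-0.9,0.23,0],
    [-0.9,0.23,0],
    [-0.9,0.23,0]
  ],
  "angular": [
    [0,0,0],
    [0,0,0],
    [0,0,0],
    [0,0,0],
    [0,0,0]
  ],
  "hand": [0.2,0.2,0.2,0.2,0.2]
}}

```text
time: 23.62
tool_pos: [636.8, 35.9, 189.9]
eef_rot: [-0.0, 0.803, 0.596, -0.0]
ft_force: [0.3, -0.3, 0.3]
width: 68.6
grasp_force: 0.0
```

Emit:
{"fn": "drive_tool", "kwargs": {
  "translation": [
    [-0.9,0.23,0],
    [-0.9,0.23,0],
    [-0.9,0.23,0],
    [-0.9,0.23,0],
    [-0.9,0.23,0]
  ],
  "angular": [
    [0,0,0],
    [0,0,0],
    [0,0,0],
    [0,0,0],
    [0,0,0]
  ],
  "hand": [0.2,0.2,0.2,0.2,0.2]
}}

```text
time: 24.25
tool_pos: [630.6, -103.2, 189.9]
eef_rot: [-0.0, 0.803, 0.596, -0.0]
ft_force: [0.7, 0.4, 0.1]
width: 68.1
grasp_force: 0.0
```

Emit:
{"fn": "drive_tool", "kwargs": {
  "translation": [
    [-0.9,0.23,0],
    [-0.9,0.23,0],
    [-0.9,0.23,0],
    [-0.9,0.23,0],
    [-0.9,0.23,0]
  ],
  "angular": [
    [0,0,0],
    [0,0,0],
    [0,0,0],
    [0,0,0],
    [0,0,0]
  ],
  "hand": [0.2,0.2,0.2,0.2,0.2]
}}

```text
time: 24.88
tool_pos: [624.6, -242.4, 189.9]
eef_rot: [-0.0, 0.803, 0.596, -0.0]
ft_force: [-0.5, 0.3, -0.7]
width: 68.4
grasp_force: 0.0
```

Emit:
{"fn": "drive_tool", "kwargs": {
  "translation": [
    [-0.9,0.23,0],
    [-0.9,0.2,0],
    [-0.9,0.2,0],
    [-0.9,0.2,0],
    [-0.1,0,0]
  ],
  "angular": [
    [0,0,0],
    [0,0,0],
    [0,0,0],
    [0,0,0],
    [0,0,0]
  ],
  "hand": [0.2,0.2,0.2,0.2,0.2]
}}

```text
time: 25.5
tool_pos: [617.0, -356.3, 189.8]
eef_rot: [-0.0, 0.803, 0.596, -0.0]
ft_force: [-0.3, 0.6, -0.7]
width: 68.3
grasp_force: 0.0
```

Emit:
{"fn": "drive_tool", "kwargs": {
  "translation": [
    [0,0,0.6],
    [0,0,0.6],
    [0,0,0.6],
    [0,0,0.4],
    [0,0,0]
  ],
  "angular": [
    [0,0,0],
    [0,0,0],
    [0,0,0],
    [0,0,0],
    [0,0,0]
  ],
  "hand": [0.2,0.2,0.2,0.2,0.2]
}}

```text
time: 26.12
tool_pos: [617.2, -353.5, 123.8]
eef_rot: [-0.001, 0.802, 0.597, -0.0]
ft_force: [-0.2, 1.5, 0.5]
width: 68.1
grasp_force: 0.0
```

```bash
python3 -c "
from h import *
go([619.5,-355.5,60.5])
a=snap('scene','s6.png')
cv2.imwrite('pics/c6.png',np.hstack([cv2.resize(a[150:270,80:200],(400,400)),cv2.resize(a[130:330,312:512],(400,400))])[:,:,::-1])
print(proj('scene',[619.5,-355.5,65]))"
```

```text
at [ 617.2 -353.5  123.8] F [-0.2  1.5  0.5] w 68.1 g 0.0 t 26.12 z [-0.001  0.001 -1.   ]
[ 619.5 -355.5   60.5] units [-0.04  0.09  2.11]
[135.98529459 217.10921585]
```

View pics/c6.png

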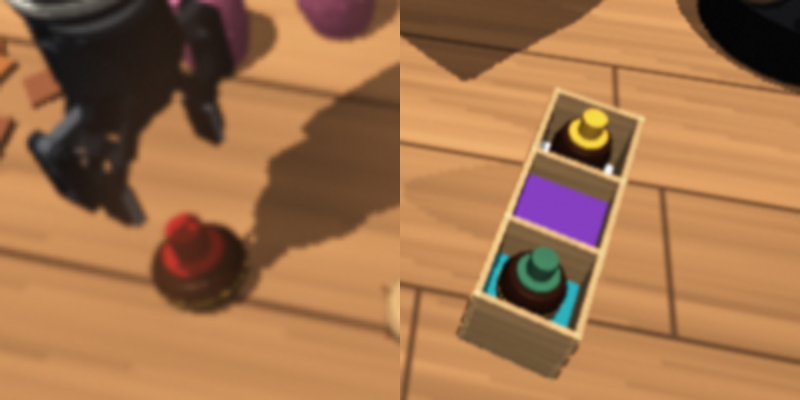

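Both packed pots stand upright in their bays. The dark red pot's knob is at scene px ≈135,218 (projected 136,217), and the fingers straddle it, so I descend.

Emit:
{"fn": "drive_tool", "kwargs": {
  "translation": [
    [-0.05,0.05,0.5],
    [0,0,0.6],
    [0,0,0.6],
    [0,0,0.4],
    [0,0,0]
  ],
  "angular": [
    [0,0,0],
    [0,0,0],
    [0,0,0],
    [0,0,0],
    [0,0,0]
  ],
  "hand": [0.2,0.2,0.2,0.2,0.2]
}}

```text
time: 26.8
tool_pos: [618.1, -355.6, 60.5]
eef_rot: [-0.001, 0.803, 0.597, -0.0]
ft_force: [-0.3, 0.0, 0.1]
width: 68.4
grasp_force: 0.0
```

Emit:
{"fn": "drive_tool", "kwargs": {
  "translation": [
    [0,0,0],
    [0,0,0],
    [0,0,0],
    [0,0,0],
    [0,0,0]
  ],
  "angular": [
    [0,0,0],
    [0,0,0],
    [0,0,0],
    [0,0,0],
    [0,0,0]
  ],
  "hand": [0.4,0.6,0.8,1,1]
}}

```text
time: 27.42
tool_pos: [618.8, -356.0, 62.1]
eef_rot: [0.001, 0.803, 0.597, 0.0]
ft_force: [-0.3, -0.9, 5.9]
width: 24.0
grasp_force: 58.7
```

Emit:
{"fn": "drive_tool", "kwargs": {
  "translation": [
    [0,0,0],
    [0,0,0],
    [0,0,-0.1],
    [0,0,-0.2],
    [0,0,-0.2]
  ],
  "angular": [
    [0,0,0],
    [0,0,0],
    [0,0,0],
    [0,0,0],
    [0,0,0]
  ],
  "hand": [1,1,1,1,1]
}}

```text
time: 28.05
tool_pos: [618.4, -355.8, 76.7]
eef_rot: [-0.0, 0.803, 0.597, -0.0]
ft_force: [0.2, 0.8, -2.1]
width: 24.1
grasp_force: 58.8
```

Emit:
{"fn": "drive_tool", "kwargs": {
  "translation": [
    [0,0,-0.8],
    [0,0,-1],
    [0,0,-1],
    [0,0,-1],
    [0,0,-0.9]
  ],
  "angular": [
    [0,0,0],
    [0,0,0],
    [0,0,0],
    [0,0,0],
    [0,0,0]
  ],
  "hand": [1,1,1,1,1]
}}

```text
time: 28.68
tool_pos: [618.4, -355.7, 218.9]
eef_rot: [0.0, 0.803, 0.597, 0.0]
ft_force: [-0.1, -0.1, -2.6]
width: 24.1
grasp_force: 59.0
```

```bash
python3 -c "
from h import *
s=robot.sense()['tool_pos']
go([550.8,198,s[2]],[550.8,198,121])"
```

```text
at [ 618.4 -355.7  218.9] F [-0.1 -0.1 -2.6] w 24.1 g 59.0 t 28.68 z [ 0. -0. -1.]
[550.8        198.         218.92319051] units [ 1.703e+01 -7.480e+00 -1.000e-02]
[550.8 198.  121. ] units [ 0.   -0.    3.26]
```

Emit:
{"fn": "drive_tool", "kwargs": {
  "translation": [
    [0.5,-0.22,0],
    [0.9,-0.4,0],
    [0.9,-0.4,0],
    [0.9,-0.4,0],
    [0.9,-0.4,0]
  ],
  "angular": [
    [0,0,0],
    [0,0,0],
    [0,0,0],
    [0,0,0],
    [0,0,0]
  ],
  "hand": [1,1,1,1,1]
}}

```text
time: 29.3
tool_pos: [601.3, -221.3, 217.8]
eef_rot: [0.0, 0.803, 0.597, 0.0]
ft_force: [0.2, -0.2, -1.3]
width: 23.7
grasp_force: 59.2
```

Emit:
{"fn": "drive_tool", "kwargs": {
  "translation": [
    [0.9,-0.4,0],
    [0.9,-0.4,0],
    [0.9,-0.4,0],
    [0.9,-0.4,0],
    [0.9,-0.4,0]
  ],
  "angular": [
    [0,0,0],
    [0,0,0],
    [0,0,0],
    [0,0,0],
    [0,0,0]
  ],
  "hand": [1,1,1,1,1]
}}

```text
time: 29.92
tool_pos: [582.8, -74.8, 217.8]
eef_rot: [0.0, 0.803, 0.597, 0.0]
ft_force: [0.9, 0.3, -1.4]
width: 24.0
grasp_force: 59.2
```

Emit:
{"fn": "drive_tool", "kwargs": {
  "translation": [
    [0.9,-0.4,0],
    [0.9,-0.4,0],
    [0.9,-0.4,0],
    [0.9,-0.4,0],
    [0.9,-0.4,0]
  ],
  "angular": [
    [0,0,0],
    [0,0,0],
    [0,0,0],
    [0,0,0],
    [0,0,0]
  ],
  "hand": [1,1,1,1,1]
}}

```text
time: 30.55
tool_pos: [564.3, 71.8, 217.8]
eef_rot: [0.0, 0.803, 0.597, 0.0]
ft_force: [0.8, 0.4, -2.0]
width: 24.0
grasp_force: 59.2
```

Emit:
{"fn": "drive_tool", "kwargs": {
  "translation": [
    [0.9,-0.4,0],
    [0.9,-0.4,0],
    [0.9,-0.4,0],
    [0.3,-0.1,0],
    [0,0,0]
  ],
  "angular": [
    [0,0,0],
    [0,0,0],
    [0,0,0],
    [0,0,0],
    [0,0,0]
  ],
  "hand": [1,1,1,1,1]
}}

```text
time: 31.18
tool_pos: [553.2, 168.3, 217.5]
eef_rot: [0.0, 0.802, 0.597, 0.0]
ft_force: [-0.1, -0.2, -1.6]
width: 24.2
grasp_force: 59.2
```

```bash
python3 -c "
from h import *
go([550.8,198,165],[550.8,198,121])"
```

```text
at [553.2 168.3 217.5] F [-0.1 -0.2 -1.6] w 24.2 g 59.2 t 31.18 z [ 0. -0. -1.]
[550.8 198.  165. ] units [ 0.93 -0.36  1.75]
[550.8 198.  121. ] units [ 0.   -0.    1.47]
```

Emit:
{"fn": "drive_tool", "kwargs": {
  "translation": [
    [0.5,-0.2,0],
    [0.43,-0.16,0],
    [0,0,0],
    [0,0,0.5],
    [0,0,0.4]
  ],
  "angular": [
    [0,0,0],
    [0,0,0],
    [0,0,0],
    [0,0,0],
    [0,0,0]
  ],
  "hand": [1,1,1,1,1]
}}

```text
time: 31.8
tool_pos: [550.8, 197.9, 189.8]
eef_rot: [0.0, 0.803, 0.597, -0.0]
ft_force: [0.3, 0.1, -1.5]
width: 24.4
grasp_force: 59.2
```

Emit:
{"fn": "drive_tool", "kwargs": {
  "translation": [
    [0,0,0.4],
    [0,0,0.3],
    [0,0,0.1],
    [0,0,0],
    [0,0,0]
  ],
  "angular": [
    [0,0,0],
    [0,0,0],
    [0,0,0],
    [0,0,0],
    [0,0,0]
  ],
  "hand": [1,1,1,1,1]
}}

```text
time: 32.42
tool_pos: [551.0, 198.1, 166.8]
eef_rot: [0.0, 0.803, 0.597, 0.0]
ft_force: [0.3, -0.2, -0.8]
width: 23.7
grasp_force: 59.2
```

```bash
python3 -c "
from h import *
go([550.8,198,121])
a=snap('scene','s7.png')
cv2.imwrite('pics/c7.png',cv2.resize(a[160:310,330:480],(600,600),interpolation=2)[:,:,::-1])"
```

```text
at [551.  198.1 166.8] F [ 0.3 -0.2 -0.8] w 23.7 g 59.2 t 32.42 z [ 0.001  0.    -1.   ]
[550.8 198.  121. ] units [-0.01 -0.01  1.53]
```

View pics/c7.png

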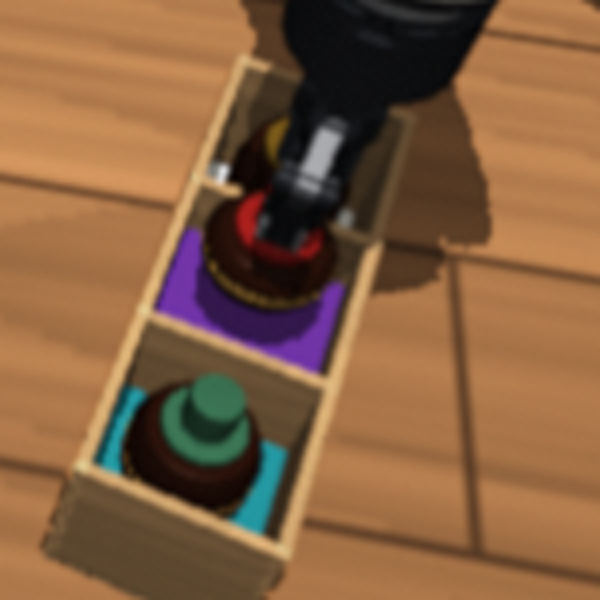

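The red pot is centred over the purple bay (foot px ≈268,290) and its neighbours are clear, so I lower it.

Emit:
{"fn": "drive_tool", "kwargs": {
  "translation": [
    [0,0,0.3],
    [0,0,0.4],
    [0,0,0.3],
    [0,0,0.2],
    [0,0,0.1]
  ],
  "angular": [
    [0,0,0],
    [0,0,0],
    [0,0,0],
    [0,0,0],
    [0,0,0]
  ],
  "hand": [1,1,1,1,1]
}}

```text
time: 33.1
tool_pos: [550.7, 198.1, 126.9]
eef_rot: [-0.0, 0.803, 0.597, -0.0]
ft_force: [0.1, 1.6, -1.4]
width: 24.1
grasp_force: 59.2
```

Emit:
{"fn": "drive_tool", "kwargs": {
  "translation": [
    [0,0,0.08],
    [0,0,0.04],
    [0,0,0],
    [0,0,0],
    [0,0,0]
  ],
  "angular": [
    [0,0,0],
    [0,0,0],
    [0,0,0],
    [0,0,0],
    [0,0,0]
  ],
  "hand": [1,1,1,1,1]
}}

```text
time: 33.72
tool_pos: [550.9, 198.1, 123.9]
eef_rot: [0.0, 0.803, 0.597, 0.0]
ft_force: [-0.8, 0.4, -1.3]
width: 23.9
grasp_force: 59.2
```

Emit:
{"fn": "drive_tool", "kwargs": {
  "translation": [
    [0,0,0.04],
    [0,0,0.03],
    [0,0,0],
    [0,0,0],
    [0,0,0]
  ],
  "angular": [
    [0,0,0],
    [0,0,0],
    [0,0,0],
    [0,0,0],
    [0,0,0]
  ],
  "hand": [1,1,1,1,1]
}}

```text
time: 34.35
tool_pos: [551.0, 198.1, 122.0]
eef_rot: [0.0, 0.803, 0.597, 0.0]
ft_force: [0.1, -0.3, 4.9]
width: 24.1
grasp_force: 59.7
```

Emit:
{"fn": "drive_tool", "kwargs": {
  "translation": [
    [0,0,0.03],
    [0,0,0],
    [0,0,0],
    [0,0,0],
    [0,0,0]
  ],
  "angular": [
    [0,0,0],
    [0,0,0],
    [0,0,0],
    [0,0,0],
    [0,0,0]
  ],
  "hand": [1,1,1,1,1]
}}

```text
time: 34.98
tool_pos: [551.3, 198.1, 121.9]
eef_rot: [0.0, 0.803, 0.597, 0.001]
ft_force: [-1.7, -2.8, 15.6]
width: 23.8
grasp_force: 60.7
```

Emit:
{"fn": "drive_tool", "kwargs": {
  "translation": [
    [0,0,-0.03],
    [0,0,0],
    [0,0,0],
    [0,0,0],
    [0,0,0]
  ],
  "angular": [
    [0,0,0],
    [0,0,0],
    [0,0,0],
    [0,0,0],
    [0,0,0]
  ],
  "hand": [0.9,0.7,0.6,0.4,0.4]
}}

```text
time: 35.6
tool_pos: [550.7, 198.1, 121.5]
eef_rot: [-0.0, 0.803, 0.597, -0.0]
ft_force: [0.0, 0.3, 0.7]
width: 51.0
grasp_force: 0.0
```

Emit:
{"fn": "drive_tool", "kwargs": {
  "translation": [
    [0,0,0],
    [0,0,-0.3],
    [0,0,-0.6],
    [0,0,-0.7],
    [0,0,-0.7]
  ],
  "angular": [
    [0,0,0],
    [0,0,0],
    [0,0,0],
    [0,0,0],
    [0,0,0]
  ],
  "hand": [0.4,0.4,0.4,0.4,0.4]
}}

```text
time: 36.22
tool_pos: [550.8, 198.1, 192.0]
eef_rot: [0.0, 0.803, 0.597, 0.0]
ft_force: [0.2, -0.6, 0.1]
width: 51.3
grasp_force: 0.0
```

Emit:
{"fn": "drive_tool", "kwargs": {
  "translation": [
    [0,0,-0.9],
    [0,0,-0.9],
    [0,0,-0.9],
    [-0.8,0,0],
    [-0.8,0,0]
  ],
  "angular": [
    [0,0,0],
    [0,0,0],
    [0,0,0],
    [0,0,0],
    [0,0,0]
  ],
  "hand": [0.4,0.4,0.4,0.4,0.4]
}}

```text
time: 36.85
tool_pos: [536.9, 151.7, 272.5]
eef_rot: [0.0, 0.802, 0.597, 0.0]
ft_force: [0.4, 0.0, -0.3]
width: 51.2
grasp_force: 0.0
```

Emit:
{"fn": "drive_tool", "kwargs": {
  "translation": [
    [-0.9,0,0],
    [-0.9,0,0],
    [-0.9,0,0],
    [-0.5,0,0],
    [0,0,0]
  ],
  "angular": [
    [0,0,0],
    [0,0,0],
    [0,0,0],
    [0,0,0],
    [0,0,0]
  ],
  "hand": [0.4,0.4,0.4,0.4,0.4]
}}

```text
time: 37.48
tool_pos: [509.3, 59.8, 272.1]
eef_rot: [0.0, 0.803, 0.596, 0.0]
ft_force: [0.8, -0.0, 0.6]
width: 51.6
grasp_force: 0.0
```

```bash
python3 -c "
from h import *
go()
snap('scene','s8.png')"
```

```text
at [509.3  59.8 272.1] F [ 0.8 -0.   0.6] w 51.6 g 0.0 t 37.48 z [ 0.001  0.    -1.   ]
```

View pics/s8.png

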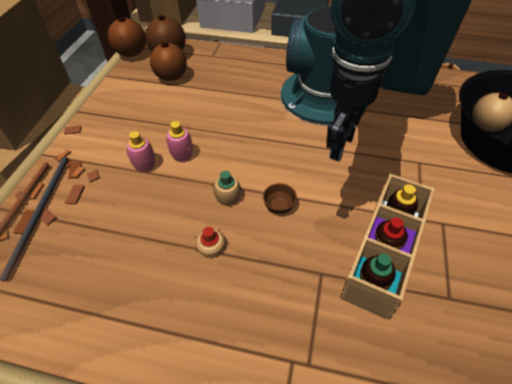

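All three dark pots stand upright in their bays (yellow ≈405,197, red ≈393,230, green ≈380,267). The pale pots and the half shell are untouched.

```bash
python3 -c "
from plant import robot
print(robot.sign_off())"
```

```text
the job is handed in; nothing more can be done
None
```

The job is handed in: the tall (yellow), middle (green) and short (red) finished pots stand upright in the deep white, turquoise and shallow purple bays, each set down on its floor, with the pale pots and half shell left in place, in about 37.5 s of the allowed 93 s.

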